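Unpile the display parts into their fitted trays

TASK

A pile of four parts is in the way on the cutting mat: take it apart and put each part into the grey tray made for its shape and size - the foam block in the oblong tray, the square plinth in the square tray, the round plinth in the large round tray and the paint pot in the small round tray. Each must end upright and flat on the tray's floor inside the lip, let go. Leave the dropper bottle and the rinse jar where they stand.

Things in the scene. Friction and masses are not known exactly. Their poses are not given: they have to be found in the camera images.
- pot_centre (a point): Paint pot, plain blue round pot, 35 mm across, 36 mm tall, on top of the pile at the start (pile from the top: pot, round plinth, square plinth, foam, roughly centred on one another). The point is its centre, half-way up; z up. Loose, about 50 g.
- round_plinth_centre (a point): Round plinth, a solid light-wood disc 46 mm across, 20 mm tall with a fine groove round it, second from the top of the pile. The point is its centre, half-way up; z up. Loose, about 50 g.
- square_plinth_centre (a point): Square plinth, a solid dark wooden block 50 x 50 mm, 22 mm tall, third from the top of the pile. The point is its centre, half-way up; x and y along its sides, z up. Loose, about 70 g.
- foam_centre (a point): Foam block, rough pale-blue insulation foam, 63 mm along its x, 73 mm along its y, 46 mm tall, the bottom of the pile, standing on the cutting mat, which is 2.5 mm thick. Rigid. The point is its centre, half-way up; x and y along its sides, z up. Loose, about 50 g.
- oblong_tray_floor (a point): Oblong tray for the foam block, inside 79 mm along its x and 89 mm along its y, fixed to the desk, mid-grey plastic, 5 mm wall; its lip stands 4 mm above the inner floor and 7 mm above the desk. The point is the centre of the inner floor, 3 mm above the desk; z up, x and y along its sides.
- square_tray_floor (a point): Square tray for the square plinth, inside 66 x 66 mm, fixed to the desk, mid-grey plastic, 5 mm wall; its lip stands 4 mm above the inner floor and 7 mm above the desk. The point is the centre of the inner floor, 3 mm above the desk; z up, x and y along its sides.
- large_round_tray_floor (a point): Large round tray for the round plinth, inside diameter 62 mm, fixed to the desk, mid-grey plastic, 5 mm wall; its lip stands 4 mm above the inner floor and 7 mm above the desk. The point is the centre of the inner floor, 3 mm above the desk; z up.
- small_round_tray_floor (a point): Small round tray for the paint pot, inside diameter 51 mm, fixed to the desk, mid-grey plastic, 5 mm wall; its lip stands 4 mm above the inner floor and 7 mm above the desk. The point is the centre of the inner floor, 3 mm above the desk; z up.
- dropper_centre (a point): Dropper bottle, dark grey with a white nozzle, 29 mm across, 86 mm tall, stands loose on the desk and must stay put. The point is its centre, half-way up; z up.
- jar_centre (a point): Rinse jar, brown open jar, 70 mm across, 60 mm tall, stands loose on the desk and must stay put. The point is its centre, half-way up; z up.
Things that resemble listed ones, but are neither listed nor needed, are in the scene too. What is shaped like the part that bears square_tray_floor but green is not meant.

How it is judged:
At the end, for the whole second after the job is handed in: Each part is in its own tray, released and at rest: centre within 15 mm (foam), 12.5 mm (square plinth) or 10 mm (round plinth, pot) of the tray's centre, within 2.5 mm of flat on its floor, tilt under 0.06 rad; dropper bottle and rinse jar within 20 mm of their start (horizontal distance between foam_centre and oblong_tray_floor below 0.015 m and z of foam_centre in the frame of oblong_tray_floor between 0.0205 and 0.0255 m and angle between each of foam_centre, square_plinth_centre, round_plinth_centre, pot_centre's own z axis and vertical below 0.06 rad and linear speed of each of foam, square_plinth, round_plinth, pot below 0.02 m/s and contact force between each of foam, square_plinth, round_plinth, pot and the fingers below 0.1 N and horizontal distance between square_plinth_centre and square_tray_floor below 0.0125 m and z of square_plinth_centre in the frame of square_tray_floor between 0.0085 and 0.0135 m and horizontal distance between round_plinth_centre and large_round_tray_floor below 0.01 m and z of round_plinth_centre in the frame of large_round_tray_floor between 0.0075 and 0.0125 m and horizontal distance between pot_centre and small_round_tray_floor below 0.01 m and z of pot_centre in the frame of small_round_tray_floor between 0.0155 and 0.0205 m and distance of each of dropper_centre, jar_centre from where it was at the start of the episode below 0.02 m); the robot touches nothing.
It fails at once if the dropper bottle is shifted by more than 20 mm or knocked over (distance of dropper_centre from where it was at the start of the episode above 0.02 m).
It fails at once if the rinse jar is shifted by more than 20 mm or knocked over (distance of jar_centre from where it was at the start of the episode above 0.02 m).
It also fails if it takes over 109 s, if anything falls off the work surface, if the arm or the gripper's body presses on something with over 40 N, if the wrist force passes 120 N, or if a joint passes its speed limit or range.

ROBOT

A 6-joint arm with a two-finger parallel gripper is mounted at the origin on a cart in front of the work surface, level with it; the furniture and walls round the work are solid. World frame = base frame: x ahead of the robot, y to its left, z up, the work surface at z = 0. Lengths are in m, angles in rad, forces in N, time in s.
With the tool pointing down it reaches from about 0.35 to 0.975 m from the base axis. Payload 4.9 kg.
Tool frame: the origin (TCP) lies at the very end of the fingers, on their centre line; the grasp point (between the pads) lies 19 mm behind it; z points along the fingers, y is the line along which they close (so a half turn about z gives the same grasp; the last joint's range is limited). The gripper opens to 85 mm and grips with 20 to 120 N. Pads are 22 mm wide; open, the fingers measure 114 mm over their backs; the gripper's body (76 mm by 85 mm) begins 54 mm behind the grasp point. The pads swing forward as they close: fully open they stand 13 mm farther back than shut.
Start: joints at [-1.333, 0.053, 1.613, -0, 1.476, -0.119], TCP at [0.218, -0.586, 0.231] pointing down, gripper open.
Joint ranges: [-3.01, 3.01], [-1.01, 2.22], [0.06, 2.58], [-1.02, 4.17], [0.09, 2.62], [-3.14, 3.14]. Speed limits (rad/s): [2.57, 2.57, 3.14, 3.14, 3.14, 3.14].

INTERFACE

Orientations are given as a unit quaternion [w, x, y, z].
In Python, from plant import state, optics, ticket, nets gives the robot as it stands. The module is installed in compiled form; this text tells all that it offers.
- The arm moves only by the shell command python3 -m inch 'ROWS' [OPENING]. ROWS is JSON, a list of rows, each an object of numbers: "dx", "dy", "dz": the shift along the tool's x, y, z as a fraction of full scale; "rx", "ry", "rz": the turn, a rotation vector about the tool's x, y, z as a fraction of full scale. In form: [{"dx": .., "dy": .., "dz": .., "rx": .., "ry": .., "rz": ..}, ...]. A call has 1 to 5 rows; each row is the pose to reach, as a shift and turn from the pose commanded when the call began, along the tool's axes at that moment; what a row does not reach only later rows make up. Full scale, the value 1, is 0.8 m for a shift and 1.5 rad for a turn. A row lasts 1/10 s, in which the tool goes at most 50 mm and 8.59 degrees, less where a joint would pass 70% of its speed; a pose out of reach is approached as far as the arm can. A call with a number of a shift or a turn outside -1 to 1 is refused whole. A call with a gripper value outside its range is refused whole. OPENING is the opening, from -1 (shut) to 1 (fully open), set as the call begins (- or left out, the last holds). The fingers move at their own pace and stop on an object; the grip force is fixed at half the most. Time passes only in rows, so rows that repeat a pose let the fingers close. It gives the time, the measured TCP pose, the force, the opening and the grip force at its end, in the units of the state.
- state(): the state, without advancing time (a new reading comes with each control period).
- optics.grab_frame(name): name is "scene" or "top" or "wrist"; returns the picture (384x512x3 uint8, red, green, blue); there is no depth.
- optics.camera_info(name): a dict with "fx", "fy", "cx", "cy" (pixels), "R" (3x3) and "t" (3): a world point X has camera coordinates R X + t. Camera axes: x right, y down, z forward; pixel columns grow to the right and rows downward; lengths in m; the calibration is good to about 2 mm. A picture is of the moment at which its call begins: read the wrist's pose just before it. camera_info takes no time and is no camera call; for the wrist camera it gives the pose at the moment of the call.
- ticket.job_done(): hands the job in; it is judged then, once.
Trained networks look in the newest picture that a camera, given by its name, has taken for a name from the list of things; names that differ only in an ending like _2 or _b are one class to them, and where a whole thing is asked for, a point or a joint stands for the part that bears it (a point fixed in the world has none). Each returns a list of dicts, best first, with "confidence" (0 to 1); they miss things now and then, are a little off and sometimes report something else, mostly with a low value. They report only what shows in the picture. A call takes as long as a camera call. They do not tell look-alikes from the thing itself.
- nets.boxes_of(camera, name): "bbox" ([centre column, centre row, width, height] in pixels, round what is visible of it).
- nets.outline_of(camera, name): "pixels" (384x512 bool, what is visible of it) and "bbox" ([centre column, centre row, width, height] in pixels, round what is visible of it).
The state is a dict: "time": time; "joint_pos": joint angles; "joint_vel": joint speeds; "joint_efforts": joint torques, N m; "tool_pos": TCP position; "tool_rot": TCP orientation; "contact_force": force on the tool from outside, world axes, zero at the start; "ft_torque": the same for the moment, N m; "gripper_width": opening from 0.0 (shut) to 1.0 (fully open); "grasp_force": force on a finger pad.
Only numpy, scipy, OpenCV 4.12 (cv2) and the standard library are available. Lean on these libraries where they do the work, as an engineer would, in place of code of your own. Each camera call takes 0.05 s, during which the arm holds its last target. There are 200 camera calls.

## Working session

There is one attempt and no reset: what is moved stays moved. The work goes in short steps, Python scripts to look and compute and a shell command to move; the robot and the scene stay as the last step left them, time stands still between calls to the robot, and variables do not carry over. Pictures are saved under pics/ and viewed, at most 14 in all, crops included, and the job is handed in when it is done.

```bash
mkdir -p pics; ls; python3 - <<'E'
from plant import state, optics, nets
import cv2
s=state();print({k:s[k] for k in('time','tool_pos','tool_rot','gripper_width')})
for c in('top','scene'):
    im=optics.grab_frame(c);cv2.imwrite(f'pics/{c}0.png',im[:,:,::-1])
    i=optics.camera_info(c);print(c,i)
    if c=='top':
        for n in('pot_centre','round_plinth_centre','square_plinth_centre','foam_centre','oblong_tray_floor','square_tray_floor','large_round_tray_floor','small_round_tray_floor','dropper_centre','jar_centre'):
            print(n,[([round(float(v)) for v in d['bbox']],round(d['confidence'],2)) for d in nets.boxes_of(c,n)])
E
```

```text
pics
{'time': 0.0, 'tool_pos': array([ 0.21815598, -0.58502909,  0.2300568 ]), 'tool_rot': array([-1.02257402e-03,  9.84127941e-01,  1.77457456e-01, -4.55425764e-05]), 'gripper_width': 1.0078376828911728}
top {'fx': 436.82138790026767, 'fy': 436.82138790026767, 'cx': 253.3705129040608, 'cy': 187.71932100128683, 'R': array([[-2.47844229e-02, -9.99692707e-01,  4.73364961e-04],
       [-9.82794413e-01,  2.42787798e-02, -1.83100200e-01],
       [ 1.83032441e-01, -5.00325322e-03, -9.83094142e-01]]), 't': array([0.05635198, 0.59176806, 0.89583228])}
pot_centre [([375, 207, 22, 17], 0.8)]
round_plinth_centre [([369, 209, 28, 27], 0.53), ([253, 180, 25, 28], 0.37)]
square_plinth_centre [([367, 208, 27, 25], 0.58)]
foam_centre [([367, 209, 42, 30], 0.78)]
oblong_tray_floor [([159, 260, 49, 47], 0.87)]
square_tray_floor [([325, 163, 30, 34], 0.88), ([172, 188, 34, 36], 0.67)]
large_round_tray_floor [([256, 257, 35, 30], 0.65)]
small_round_tray_floor [([252, 180, 25, 23], 0.93)]
dropper_centre [([211, 213, 21, 16], 0.73)]
jar_centre [([226, 129, 29, 33], 0.84)]
scene {'fx': 491.6458435678731, 'fy': 491.6458435678731, 'cx': 256.1095270070426, 'cy': 182.9269759945263, 'R': array([[-0.61506382, -0.78837945, -0.01242346],
       [-0.4992849 ,  0.4016213 , -0.76773363],
       [ 0.61025494, -0.46600233, -0.64064868]]), 't': array([0.38819759, 0.34331953, 1.04092603])}
```

```bash
python3 - <<'E'
import cv2
a=cv2.imread('pics/top0.png')[90:315,110:410];cv2.imwrite('pics/top0c.png',cv2.resize(a,(800,600),interpolation=cv2.INTER_CUBIC))
E
```

```text
(no output)
```

View pics/top0c.png

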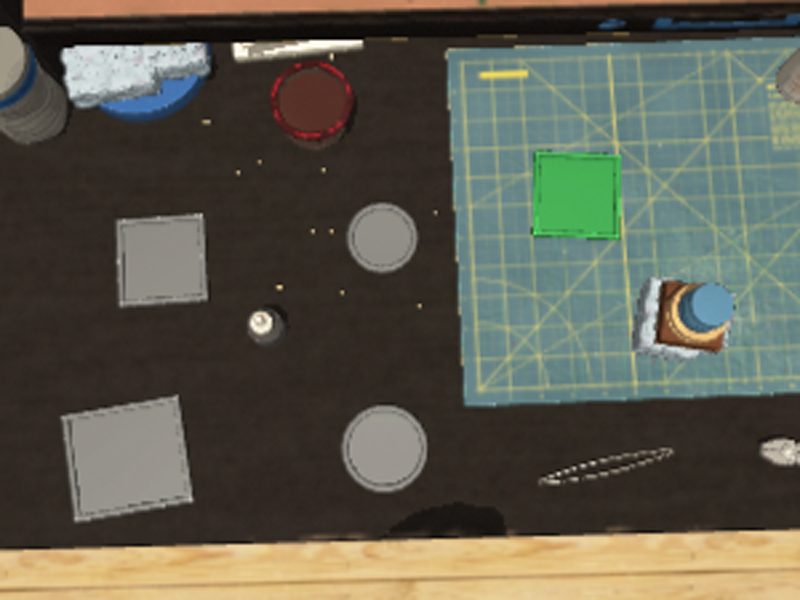

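View pics/scene0.png

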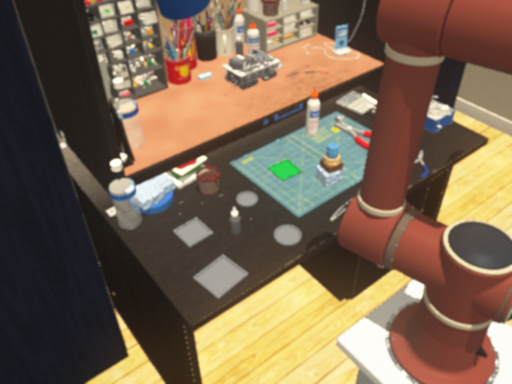

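```bash
cat > h.py <<'E'
import numpy as np, cv2
from plant import state, optics, nets
from scipy.spatial.transform import Rotation as Ro
def toplane(px,i,z):
    px=np.atleast_2d(px).astype(float)
    d=np.c_[(px[:,0]-i['cx'])/i['fx'],(px[:,1]-i['cy'])/i['fy'],np.ones(len(px))]@i['R']
    c=-i['R'].T@i['t']; return (c+d*((z-c[2])/d[:,2])[:,None])[:,:2]
def rect(mask,i,z):
    n,l,st,_=cv2.connectedComponentsWithStats(mask.astype(np.uint8)); k=1+st[1:,4].argmax()
    c=max(cv2.findContours((l==k).astype(np.uint8),0,1)[0],key=len)[:,0]
    r=cv2.minAreaRect((toplane(c,i,z)*1000).astype(np.float32)); return np.round(r[0],1),np.round(r[1],1),round(r[2],1)
def pose():
    s=state(); q=s['tool_rot']; R=Ro.from_quat([q[1],q[2],q[3],q[0]]).as_matrix(); return s['tool_pos'],R
def go(p,yaw):
    """fractions to reach tool-down at p with tool y axis along world angle yaw (deg, mod 180)"""
    t,R=pose(); d=R.T@(np.array(p)-t)/0.8
    b=None
    for a in (yaw,yaw+180):
        a=np.radians(a); y=np.array([np.cos(a),np.sin(a),0]); z=np.array([0,0,-1.]); x=np.cross(y,z)
        w=Ro.from_matrix(R.T@np.c_[x,y,z]).as_rotvec()
        if b is None or np.linalg.norm(w)<np.linalg.norm(b): b=w
    print('d',np.round(d,4),'r',np.round(b/1.5,4),'now',np.round(t,4),'yaw',np.degrees(np.arctan2(R[1,1],R[0,1])).round(1),'tilt z',np.round(R[:,2],3))
E
python3 - <<'E'
from h import *
i=optics.camera_info('top');optics.grab_frame('top')
for n,z in (('oblong_tray_floor',.007),('square_tray_floor',.007),('large_round_tray_floor',.007),('small_round_tray_floor',.007),('pot_centre',.1265),('jar_centre',.06),('dropper_centre',.086)):
    for d in nets.outline_of('top',n): print(n,round(d['confidence'],2),np.round(d['bbox']),*rect(d['pixels'],i,z))
s=state();print(s['joint_pos']);go([.3,-.25,.4],0)
E
```

```text
oblong_tray_floor 0.58 [160. 261.  48.  46.] [442.6 257.6] [ 90.6 102.2] 8.6
square_tray_floor 0.76 [171. 188.  34.  38.] [608.9 232. ] [78.5 77.9] 1.0
square_tray_floor 0.74 [324. 163.  33.  31.] [ 657.1 -127. ] [75.3 76.8] 85.7
large_round_tray_floor 0.8 [255. 257.  34.  24.] [444.5  45.1] [68.9 68. ] 88.6
small_round_tray_floor 0.72 [252. 179.  26.  26.] [623.6  41.8] [57.6 57.5] 43.2
pot_centre 0.87 [375. 204.  20.  14.] [ 540.7 -198.7] [34.6 42.2] 42.3
pot_centre 0.62 [227. 129.  31.  35.] [705.3  94.4] [59.9 71. ] 88.9
jar_centre 0.87 [228. 128.  32.  32.] [728.2  96.2] [75.8 69. ] 38.6
dropper_centre 0.56 [372. 208.  28.  22.] [ 537.5 -197.2] [45.9 36.6] 28.2
dropper_centre 0.53 [210. 212.  18.  16.] [536.5 133.9] [31.3 26.4] 44.2
[-1.33301593e+00  5.26976723e-02  1.61291319e+00  8.94200597e-06
  1.47600715e+00 -1.19004091e-01]
d [ 0.2422 -0.3574 -0.2109] r [-0.     -0.     -0.8093] now [ 0.2183 -0.5856  0.2313] yaw -69.6 tilt z [ 0.  0. -1.]
```

```bash
python3 - <<'E'
from h import *
i=optics.camera_info('wrist');t,R=pose()
print('cam in tool',R.T@(-i['R'].T@i['t']-t), i['fx'],'\n',i['R']@R)
go([.50,-.19,.32],0);go([.50,-.19,.32],-45)
E
```

```text
cam in tool [ 0.07893392  0.00051529 -0.14198807] 269.7685433147227 
 [[-2.10289477e-04  9.99999961e-01 -1.84759948e-04]
 [-9.50407163e-01 -2.57322512e-04 -3.11008294e-01]
 [-3.11008330e-01  1.10195406e-04  9.50407179e-01]]
d [ 0.5027 -0.3404 -0.1109] r [-0.     -0.     -0.8093] now [ 0.2183 -0.5856  0.2313] yaw -69.6 tilt z [ 0.  0. -1.]
d [ 0.5027 -0.3404 -0.1109] r [-0.     -0.     -0.2857] now [ 0.2183 -0.5856  0.2313] yaw -69.6 tilt z [ 0.  0. -1.]
```

```bash
python3 -m inch '[{"dx":0.28,"dy":-0.16,"dz":-0.11,"rz":0.12},{"dx":0.28,"dy":-0.16,"dz":-0.11,"rz":0.12},{"dx":0.28,"dy":-0.16,"dz":-0.11,"rz":0.12},{"dx":0.28,"dy":-0.16,"dz":-0.11,"rz":0.12},{"dx":0.28,"dy":-0.16,"dz":-0.11,"rz":0.12}]' 1; python3 - <<'E'
from h import *
go([.54,-.19,.32],-80)
E
```

```text
d [ 0.5495 -0.3229 -0.1109] r [-0.     -0.      0.1215] now [ 0.2183 -0.5856  0.2313] yaw -69.6 tilt z [ 0.  0. -1.]validation failed for argument at $[0]...
```

```bash
python3 -m inch '[{"dx":0.28,"dy":-0.16,"dz":-0.11,"rx":0,"ry":0,"rz":0.12},{"dx":0.28,"dy":-0.16,"dz":-0.11,"rx":0,"ry":0,"rz":0.12},{"dx":0.28,"dy":-0.16,"dz":-0.11,"rx":0,"ry":0,"rz":0.12},{"dx":0.28,"dy":-0.16,"dz":-0.11,"rx":0,"ry":0,"rz":0.12},{"dx":0.28,"dy":-0.16,"dz":-0.11,"rx":0,"ry":0,"rz":0.12}]' 1; python3 - <<'E'
from h import *
go([.54,-.19,.32],-80)
E
```

```text
time: 1.5
tool_pos: [0.3706, -0.4023, 0.3128]
tool_rot: [0.0, 0.996, 0.088, 0.0]
contact_force: [0.7, -0.0, -0.1]
gripper_width: 1.0
grasp_force: 0.0
d [ 0.255  -0.2241 -0.009 ] r [ 0.0003 -0.0002  0.0012] now [ 0.3706 -0.4023  0.3128] yaw -79.9 tilt z [ 0. -0. -1.]
```

```bash
python3 -m inch '[{"dx":0.255,"dy":-0.224,"dz":-0.009,"rx":0,"ry":0,"rz":0},{"dx":0.255,"dy":-0.224,"dz":-0.009,"rx":0,"ry":0,"rz":0},{"dx":0.255,"dy":-0.224,"dz":-0.009,"rx":0,"ry":0,"rz":0},{"dx":0.255,"dy":-0.224,"dz":-0.009,"rx":0,"ry":0,"rz":0},{"dx":0.255,"dy":-0.224,"dz":-0.009,"rx":0,"ry":0,"rz":0}]'; python3 -m inch '[{"dx":0,"dy":0,"dz":0,"rx":0,"ry":0,"rz":0}]' ; python3 - <<'E'
from h import *
go([.54,-.19,.32],-80)
i=optics.camera_info('wrist');im=optics.grab_frame('wrist');cv2.imwrite('pics/w1.png',im[:,:,::-1])
for n,z in (('pot_centre',.1265),('round_plinth_centre',.0905),('square_plinth_centre',.0705),('foam_centre',.0485)):
    for d in nets.outline_of('wrist',n): print(n,round(d['confidence'],2),np.round(d['bbox']),*rect(d['pixels'],i,z))
E
```

```text
time: 2.0
tool_pos: [0.5266, -0.2066, 0.319]
tool_rot: [0.0, 0.996, 0.088, 0.0]
contact_force: [0.0, -0.6, 0.1]
gripper_width: 1.0
grasp_force: 0.0
time: 2.1
tool_pos: [0.5282, -0.2039, 0.3189]
tool_rot: [-0.001, 0.996, 0.092, 0.001]
contact_force: [0.0, -1.0, -0.2]
gripper_width: 1.003
grasp_force: 0.0
d [ 0.0177 -0.0144 -0.0014] r [-0.0008 -0.0011  0.0064] now [ 0.5282 -0.2039  0.3189] yaw -79.5 tilt z [ 0.001  0.001 -1.   ]
pot_centre 0.71 [257. 154.  24.  29.] [ 545.5 -204.4] [37.8 31.4] 10.5
round_plinth_centre 0.69 [256. 149.  34.  22.] [ 549.  -203.7] [32.4 45.8] 12.6
square_plinth_centre 0.64 [261. 148.  44.  47.] [ 559.3 -207.9] [50.9 19.4] 80.5
square_plinth_centre 0.43 [105. 173.  43.  40.] [468.7   9.5] [60.1 61.8] 50.3
square_plinth_centre 0.39 [256. 145.  60.  49.] [ 547.4 -205.6] [67.9 58.9] 77.5
foam_centre 0.74 [257. 144.  58.  49.] [ 545.4 -206.7] [68.5 60.1] 78.8
```

View pics/w1.png

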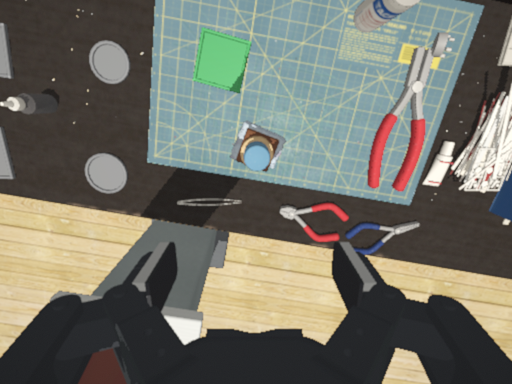

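```bash
python3 -m inch '[{"dx":-0.04,"dy":-0.02,"dz":0.07,"rx":0,"ry":0,"rz":0},{"dx":-0.04,"dy":-0.02,"dz":0.13,"rx":0,"ry":0,"rz":0},{"dx":-0.04,"dy":-0.02,"dz":0.13,"rx":0,"ry":0,"rz":0},{"dx":-0.04,"dy":-0.02,"dz":0.13,"rx":0,"ry":0,"rz":0},{"dx":-0.04,"dy":-0.02,"dz":0.13,"rx":0,"ry":0,"rz":0}]'; python3 - <<'E'
from h import *
go([.54,-.19,.32],-80)
i=optics.camera_info('wrist');im=optics.grab_frame('wrist');cv2.imwrite('pics/w2.png',im[:,:,::-1]);cv2.imwrite('pics/w2c.png',cv2.resize(im[60:240,140:380,::-1],(800,600),interpolation=2))
for n,z in (('pot_centre',.1265),('round_plinth_centre',.0905),('square_plinth_centre',.0705),('foam_centre',.0485)):
    for d in nets.outline_of('wrist',n): print(n,round(d['confidence'],2),np.round(d['bbox']),*rect(d['pixels'],i,z))
E
```

```text
time: 2.85
tool_pos: [0.4923, -0.1996, 0.217]
tool_rot: [0.001, 0.996, 0.088, 0.001]
contact_force: [0.6, -0.0, 0.3]
gripper_width: 0.999
grasp_force: 0.0
d [ 0.0611 -0.0012 -0.1286] r [ 0.0014 -0.0016  0.0008] now [ 0.4923 -0.1996  0.217 ] yaw -79.9 tilt z [ 0.003 -0.002 -1.   ]
pot_centre 0.9 [268. 140.  42.  40.] [ 543.3 -204.2] [33.8 33.4] 10.0
foam_centre 0.69 [267. 128.  80.  68.] [ 542.1 -206. ] [73.2 59.3] 77.3
```

View pics/w2c.png

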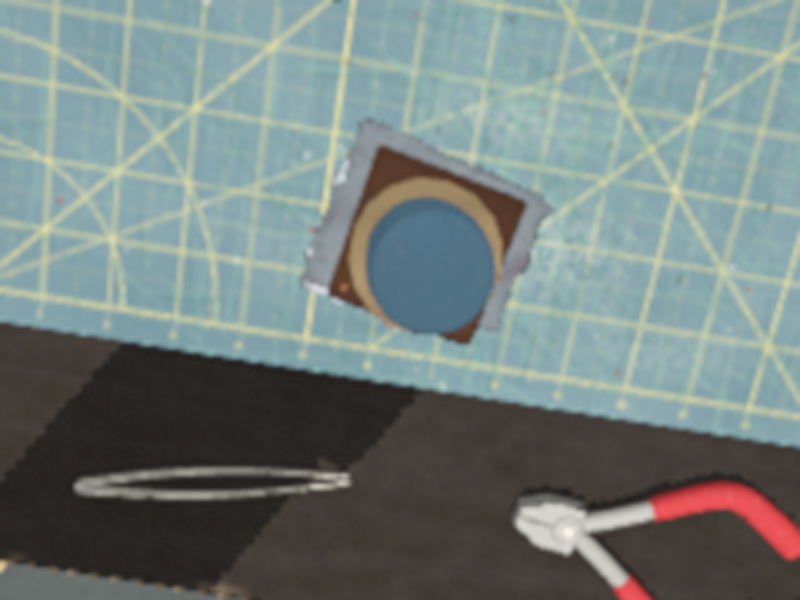

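```bash
python3 - <<'E'
from h import *
go([.5435,-.2045,.0985],-80)
E
```

```text
d [0.0611 0.0176 0.1482] r [ 0.0015 -0.0018  0.0015] now [ 0.4925 -0.199   0.2169] yaw -79.9 tilt z [ 0.003 -0.002 -1.   ]
```

```bash
python3 -m inch '[{"dx":0.061,"dy":0.016,"dz":0.0,"rx":0,"ry":0,"rz":0},{"dx":0.061,"dy":0.016,"dz":0.05,"rx":0,"ry":0,"rz":0},{"dx":0.061,"dy":0.016,"dz":0.1,"rx":0,"ry":0,"rz":0},{"dx":0.061,"dy":0.016,"dz":0.147,"rx":0,"ry":0,"rz":0},{"dx":0.061,"dy":0.016,"dz":0.147,"rx":0,"ry":0,"rz":0}]'; python3 -m inch '[{"dx":0,"dy":0,"dz":0,"rx":0,"ry":0,"rz":0},{"dx":0,"dy":0,"dz":0,"rx":0,"ry":0,"rz":0},{"dx":0,"dy":0,"dz":0,"rx":0,"ry":0,"rz":0},{"dx":0,"dy":0,"dz":0,"rx":0,"ry":0,"rz":0},{"dx":0,"dy":0,"dz":0,"rx":0,"ry":0,"rz":0}]' -1;python3 - <<'E'
from h import *
go([.62,.042,.2],-80)
print(state()['grasp_force'],state()['gripper_width'])
im=optics.grab_frame('wrist');cv2.imwrite('pics/w3.png',im[:,:,::-1])
E
```

```text
time: 3.6
tool_pos: [0.5381, -0.2003, 0.0912]
tool_rot: [-0.003, 0.996, 0.088, -0.005]
contact_force: [-1.5, 0.7, -0.9]
gripper_width: 1.003
grasp_force: 0.0
time: 4.1
tool_pos: [0.5433, -0.2032, 0.1001]
tool_rot: [0.001, 0.996, 0.088, 0.002]
contact_force: [0.4, -0.1, 6.6]
gripper_width: 0.369
grasp_force: 60.1
d [ 0.1488 -0.2845 -0.1251] r [ 0.0019 -0.0027  0.0015] now [ 0.5433 -0.2032  0.1001] yaw -79.9 tilt z [ 0.004 -0.002 -1.   ]
60.14820574899204 0.3689114603749541
```

View pics/w3.png

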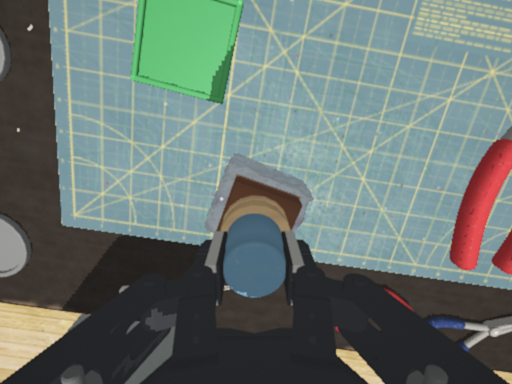

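```bash
python3 -m inch '[{"dx":0,"dy":0,"dz":-0.02,"rx":0,"ry":0,"rz":0},{"dx":0,"dy":0,"dz":-0.07,"rx":0,"ry":0,"rz":0},{"dx":0,"dy":0,"dz":-0.125,"rx":0,"ry":0,"rz":0},{"dx":0.01,"dy":-0.04,"dz":-0.125,"rx":0,"ry":0,"rz":0},{"dx":0.025,"dy":-0.1,"dz":-0.125,"rx":0,"ry":0,"rz":0}]'; python3 -m inch '[{"dx":0.015,"dy":-0.06,"dz":0,"rx":0,"ry":0,"rz":0},{"dx":0.03,"dy":-0.12,"dz":0,"rx":0,"ry":0,"rz":0},{"dx":0.045,"dy":-0.17,"dz":0,"rx":0,"ry":0,"rz":0},{"dx":0.05,"dy":-0.195,"dz":0,"rx":0,"ry":0,"rz":0},{"dx":0.05,"dy":-0.2,"dz":0,"rx":0,"ry":0,"rz":0}]';python3 -m inch '[{"dx":0,"dy":0,"dz":0,"rx":0,"ry":0,"rz":0},{"dx":0,"dy":0,"dz":0,"rx":0,"ry":0,"rz":0},{"dx":0,"dy":0,"dz":0,"rx":0,"ry":0,"rz":0}]';python3 - <<'E'
from h import *
i=optics.camera_info('wrist');im=optics.grab_frame('wrist');cv2.imwrite('pics/w4.png',im[:,:,::-1])
for n in ('small_round_tray_floor','square_tray_floor','large_round_tray_floor','oblong_tray_floor'):
    for d in nets.outline_of('wrist',n): print(n,round(d['confidence'],2),np.round(d['bbox']),*rect(d['pixels'],i,.007))
go([.62,.042,.2],-80)
E
```

```text
time: 4.65
tool_pos: [0.5485, -0.1214, 0.2011]
tool_rot: [0.001, 0.996, 0.086, 0.003]
contact_force: [0.2, 0.5, -1.5]
gripper_width: 0.365
grasp_force: 59.6
time: 5.15
tool_pos: [0.5583, 0.0468, 0.1981]
tool_rot: [-0.0, 0.996, 0.09, 0.0]
contact_force: [-0.2, -0.1, 0.7]
gripper_width: 0.371
grasp_force: 59.7
time: 5.45
tool_pos: [0.5585, 0.0432, 0.1972]
tool_rot: [0.0, 0.996, 0.087, 0.0]
contact_force: [0.6, 0.2, -0.0]
gripper_width: 0.366
grasp_force: 59.7
small_round_tray_floor 0.73 [266. 114.  50.  50.] [624.1  41.3] [59.5 60.6] 10.0
square_tray_floor 0.86 [103.  99.  68.  75.] [609.5 229.6] [75.4 77.6] 2.7
square_tray_floor 0.73 [411. 113.  86.  78.] [ 657.2 -127.7] [78.3 76.2] 85.5
square_tray_floor 0.33 [226.  16.  68.  30.] [718.   99.5] [29.7 73.7] 10.0
d [ 0.0753  0.0157 -0.0038] r [0.     0.0001 0.0009] now [0.5585 0.0439 0.197 ] yaw -79.9 tilt z [-0. -0. -1.]
```

View pics/w4.png

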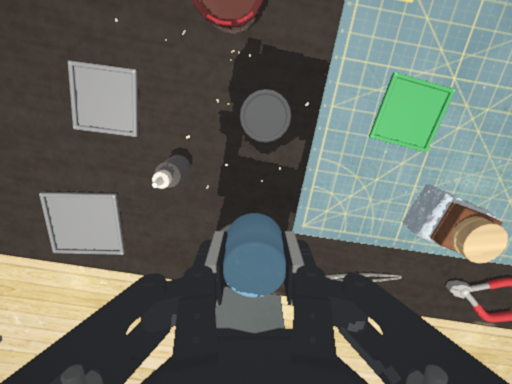

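```bash
python3 -m inch '[{"dx":0.03,"dy":0.01,"dz":0,"rx":0,"ry":0,"rz":0},{"dx":0.07,"dy":0.017,"dz":0.04,"rx":0,"ry":0,"rz":0},{"dx":0.08,"dy":0.017,"dz":0.1,"rx":0,"ry":0,"rz":0},{"dx":0.08,"dy":0.017,"dz":0.15,"rx":0,"ry":0,"rz":0},{"dx":0.08,"dy":0.017,"dz":0.19,"rx":0,"ry":0,"rz":0}]'; python3 -m inch '[{"dx":0,"dy":0,"dz":0.015,"rx":0,"ry":0,"rz":0},{"dx":0,"dy":0,"dz":0.025,"rx":0,"ry":0,"rz":0},{"dx":0,"dy":0,"dz":0.025,"rx":0,"ry":0,"rz":0},{"dx":0,"dy":0,"dz":0.025,"rx":0,"ry":0,"rz":0}]';python3 - <<'E'
from h import *
go([.624,.0415,.013],-80)
E
```

```text
time: 6.2
tool_pos: [0.6228, 0.0421, 0.0419]
tool_rot: [-0.0, 0.996, 0.088, -0.002]
contact_force: [0.8, 1.1, -1.0]
gripper_width: 0.366
grasp_force: 59.7
time: 6.6
tool_pos: [0.6255, 0.0422, 0.0273]
tool_rot: [0.0, 0.996, 0.088, 0.002]
contact_force: [-0.0, -0.5, -0.2]
gripper_width: 0.367
grasp_force: 59.7
d [-0.002   0.0005  0.0178] r [ 0.0006 -0.0023  0.0015] now [0.6255 0.0422 0.0273] yaw -79.9 tilt z [ 0.004 -0.    -1.   ]
```

```bash
python3 -m inch '[{"dx":-0.001,"dy":0,"dz":0.008,"rx":0,"ry":0,"rz":0},{"dx":-0.001,"dy":0,"dz":0.014,"rx":0,"ry":0,"rz":0},{"dx":-0.001,"dy":0,"dz":0.016,"rx":0,"ry":0,"rz":0},{"dx":-0.001,"dy":0,"dz":0.016,"rx":0,"ry":0,"rz":0},{"dx":-0.001,"dy":0,"dz":0.016,"rx":0,"ry":0,"rz":0}]'
```

```text
time: 7.1
tool_pos: [0.6234, 0.0422, 0.0133]
tool_rot: [0.0, 0.996, 0.088, 0.0]
contact_force: [-3.0, -0.3, 5.9]
gripper_width: 0.369
grasp_force: 60.3
```

```bash
python3 -m inch '[{"dx":0,"dy":0,"dz":0,"rx":0,"ry":0,"rz":0},{"dx":0,"dy":0,"dz":0,"rx":0,"ry":0,"rz":0},{"dx":0,"dy":0,"dz":0,"rx":0,"ry":0,"rz":0},{"dx":0,"dy":0,"dz":0,"rx":0,"ry":0,"rz":0},{"dx":0,"dy":0,"dz":-0.01,"rx":0,"ry":0,"rz":0}]' 1;  python3 -m inch '[{"dx":0,"dy":0,"dz":-0.05,"rx":0,"ry":0,"rz":0},{"dx":0,"dy":0,"dz":-0.11,"rx":0,"ry":0,"rz":0},{"dx":0,"dy":0,"dz":-0.17,"rx":0,"ry":0,"rz":0},{"dx":-0.06,"dy":0,"dz":-0.22,"rx":0,"ry":0,"rz":0},{"dx":-0.12,"dy":0.03,"dz":-0.25,"rx":0,"ry":0,"rz":0}]';python3 - <<'E'
from h import *
i=optics.camera_info('wrist');im=optics.grab_frame('wrist')
for n,z in (('small_round_tray_floor',.007),('pot_centre',.039),('foam_centre',.0485),('square_plinth_centre',.0705),('round_plinth_centre',.0905)):
    for d in nets.outline_of('wrist',n): print(n,round(d['confidence'],2),np.round(d['bbox']),*rect(d['pixels'],i,z))
go([.49,-.2,.2],-103)
E
```

```text
time: 7.6
tool_pos: [0.6218, 0.0422, 0.019]
tool_rot: [-0.0, 0.996, 0.088, -0.001]
contact_force: [0.1, -0.4, -0.1]
gripper_width: 1.003
grasp_force: 0.0
time: 8.1
tool_pos: [0.5485, 0.0121, 0.2154]
tool_rot: [0.0, 0.996, 0.09, 0.003]
contact_force: [0.2, -0.7, 0.8]
gripper_width: 1.002
grasp_force: 0.0
small_round_tray_floor 0.93 [241. 104.  45.  51.] [624.   41.7] [57.6 58.1] 10.9
pot_centre 0.95 [241. 106.  34.  29.] [621.9  40.9] [30.7 32.2] 71.1
foam_centre 0.74 [414. 197.  80.  55.] [ 547. -186.] [80.6 60.3] 75.0
foam_centre 0.53 [242. 102.  46.  49.] [625.   38.8] [49.7 51.3] 10.3
square_plinth_centre 0.93 [433. 207.  63.  50.] [ 544.6 -195.5] [62.3 51.1] 79.0
round_plinth_centre 0.75 [434. 208.  65.  55.] [ 550.3 -180. ] [58.2 47.5] 78.9
round_plinth_centre 0.74 [240. 105.  28.  29.] [622.6  38.7] [27.3 27. ] 55.5
round_plinth_centre 0.73 [150. 157.  42.  32.] [558.1 120. ] [23.2 45. ] 35.4
round_plinth_centre 0.65 [442. 221.  53.  39.] [ 545.4 -196.9] [57.5 44.3] 64.7
d [-0.1176  0.2476  0.0129] r [-2.000e-04  7.000e-04  2.692e-01] now [0.5478 0.0116 0.2103] yaw -79.9 tilt z [-0.001  0.    -1.   ]
```

```bash
python3 -m inch '[{"dx":-0.02,"dy":0.05,"dz":0.013,"rx":0,"ry":0,"rz":0.08},{"dx":-0.05,"dy":0.11,"dz":0.013,"rx":0,"ry":0,"rz":0.17},{"dx":-0.08,"dy":0.17,"dz":0.013,"rx":0,"ry":0,"rz":0.25},{"dx":-0.1,"dy":0.22,"dz":0.013,"rx":0,"ry":0,"rz":0.27},{"dx":-0.118,"dy":0.248,"dz":0.013,"rx":0,"ry":0,"rz":0.27}]';python3 -m inch '[{"dx":0,"dy":0,"dz":0,"rx":0,"ry":0,"rz":0},{"dx":0,"dy":0,"dz":0,"rx":0,"ry":0,"rz":0},{"dx":0,"dy":0,"dz":0,"rx":0,"ry":0,"rz":0}]'; python3 - <<'E'
from h import *
i=optics.camera_info('wrist');im=optics.grab_frame('wrist');cv2.imwrite('pics/w5c.png',cv2.resize(im[60:240,140:380,::-1],(800,600),interpolation=2))
for n,z in (('foam_centre',.0485),('square_plinth_centre',.0705),('round_plinth_centre',.0905)):
    for d in nets.outline_of('wrist',n): print(n,round(d['confidence'],2),np.round(d['bbox']),*rect(d['pixels'],i,z))
go([.543,-.2045,.0785],-103)
E
```

```text
time: 8.9
tool_pos: [0.4892, -0.2032, 0.199]
tool_rot: [-0.0, 0.993, -0.115, -0.001]
contact_force: [0.0, 0.2, 0.4]
gripper_width: 0.998
grasp_force: 0.0
time: 9.2
tool_pos: [0.4902, -0.1994, 0.1997]
tool_rot: [-0.001, 0.994, -0.113, -0.001]
contact_force: [0.3, 0.1, 0.1]
gripper_width: 0.998
grasp_force: 0.0
foam_centre 0.7 [249. 129.  67.  60.] [ 543.2 -207.2] [69.9 60. ] 78.9
square_plinth_centre 0.74 [250. 130.  52.  60.] [ 556.8 -209.1] [49.1 23.3] 74.9
round_plinth_centre 0.81 [246. 135.  47.  51.] [ 541.6 -205.1] [44.3 44.7] 32.4
d [ 0.0658 -0.0087  0.1525] r [-0.0001  0.0002  0.0004] now [ 0.4902 -0.1995  0.2005] yaw -103.0 tilt z [-0.  0. -1.]
```

View pics/w5c.png

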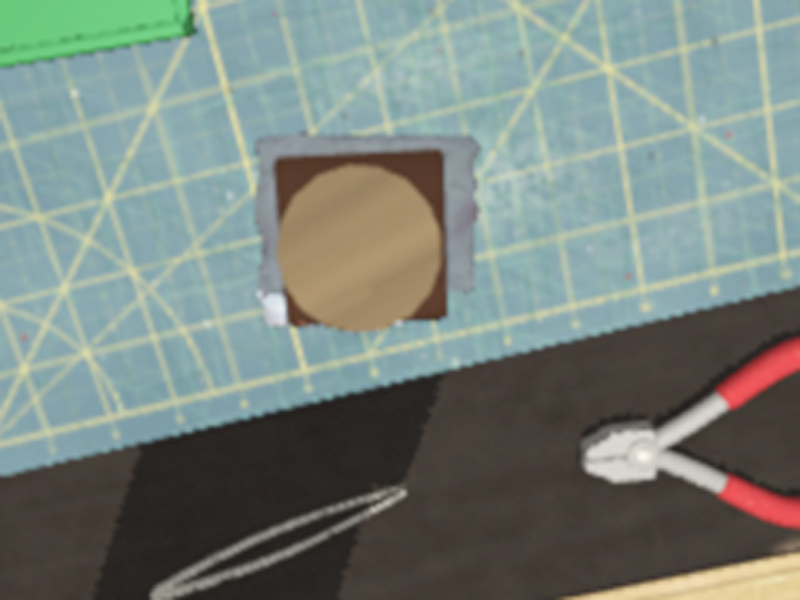

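```bash
python3 -m inch '[{"dx":0.05,"dy":-0.006,"dz":0.01,"rx":0,"ry":0,"rz":0},{"dx":0.065,"dy":-0.008,"dz":0.06,"rx":0,"ry":0,"rz":0},{"dx":0.065,"dy":-0.008,"dz":0.11,"rx":0,"ry":0,"rz":0},{"dx":0.065,"dy":-0.008,"dz":0.143,"rx":0,"ry":0,"rz":0},{"dx":0.065,"dy":-0.008,"dz":0.155,"rx":0,"ry":0,"rz":0}]'; python3 -m inch '[{"dx":0,"dy":0,"dz":0,"rx":0,"ry":0,"rz":0},{"dx":0,"dy":0,"dz":0,"rx":0,"ry":0,"rz":0}]'; python3 -m inch '[{"dx":0,"dy":0,"dz":0,"rx":0,"ry":0,"rz":0},{"dx":0,"dy":0,"dz":0,"rx":0,"ry":0,"rz":0},{"dx":0,"dy":0,"dz":0,"rx":0,"ry":0,"rz":0},{"dx":0,"dy":0,"dz":0,"rx":0,"ry":0,"rz":0},{"dx":0,"dy":0,"dz":0,"rx":0,"ry":0,"rz":0}]' -1;python3 - <<'E'
from h import *
im=optics.grab_frame('wrist');cv2.imwrite('pics/w6.png',im[:,:,::-1])
go([.40,.044,.19],-80)
E
```

```text
time: 9.9
tool_pos: [0.5399, -0.2042, 0.0727]
tool_rot: [-0.001, 0.994, -0.113, -0.003]
contact_force: [-0.0, 0.4, -0.2]
gripper_width: 1.001
grasp_force: 0.0
time: 10.1
tool_pos: [0.543, -0.2064, 0.0784]
tool_rot: [0.0, 0.994, -0.114, 0.001]
contact_force: [-0.1, 0.6, 0.3]
gripper_width: 0.999
grasp_force: 0.0
time: 10.6
tool_pos: [0.543, -0.2068, 0.0787]
tool_rot: [0.001, 0.993, -0.114, 0.001]
contact_force: [-0.8, 0.0, 6.4]
gripper_width: 0.501
grasp_force: 61.1
d [-0.2446 -0.2648 -0.1401] r [ 0.001  -0.0017 -0.2685] now [ 0.543  -0.2068  0.0787] yaw -103.1 tilt z [ 0.003 -0.002 -1.   ]
```

View pics/w6.png

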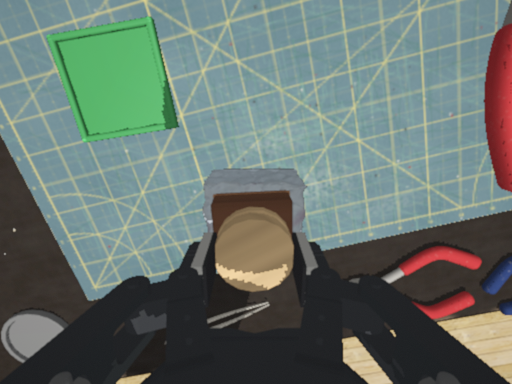

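```bash
python3 -m inch '[{"dx":0,"dy":0,"dz":-0.02,"rx":0,"ry":0,"rz":0},{"dx":0,"dy":0,"dz":-0.07,"rx":0,"ry":0,"rz":0},{"dx":-0.03,"dy":-0.03,"dz":-0.12,"rx":0,"ry":0,"rz":-0.07},{"dx":-0.07,"dy":-0.07,"dz":-0.14,"rx":0,"ry":0,"rz":-0.14},{"dx":-0.11,"dy":-0.11,"dz":-0.14,"rx":0,"ry":0,"rz":-0.21}]'; python3 - <<'E'
from h import *
go([.40,.044,.19],-80)
E
```

```text
time: 11.15
tool_pos: [0.4773, -0.1004, 0.1938]
tool_rot: [0.001, 0.999, 0.045, 0.004]
contact_force: [0.2, 0.7, 0.2]
gripper_width: 0.508
grasp_force: 61.1
d [-0.0801 -0.1885  0.0035] r [ 0.0023 -0.0047 -0.0565] now [ 0.4773 -0.1004  0.1938] yaw -84.9 tilt z [ 0.007 -0.002 -1.   ]
```

```bash
python3 -m inch '[{"dx":-0.02,"dy":-0.055,"dz":0,"rx":0,"ry":0,"rz":-0.05},{"dx":-0.045,"dy":-0.11,"dz":0,"rx":0,"ry":0,"rz":-0.055},{"dx":-0.07,"dy":-0.16,"dz":0,"rx":0,"ry":0,"rz":-0.055},{"dx":-0.08,"dy":-0.186,"dz":0,"rx":0,"ry":0,"rz":-0.055},{"dx":-0.08,"dy":-0.186,"dz":0,"rx":0,"ry":0,"rz":-0.055}]';python3 -m inch '[{"dx":0,"dy":0,"dz":0,"rx":0,"ry":0,"rz":0},{"dx":0,"dy":0,"dz":0,"rx":0,"ry":0,"rz":0}]';  python3 - <<'E'
from h import *
i=optics.camera_info('wrist');im=optics.grab_frame('wrist');cv2.imwrite('pics/w7.png',im[:,:,::-1])
for n in ('large_round_tray_floor','square_tray_floor','oblong_tray_floor'):
    for d in nets.outline_of('wrist',n): print(n,round(d['confidence'],2),np.round(d['bbox']),*rect(d['pixels'],i,.007))
go([.4445,.045,.011],-80)
E
```

```text
time: 11.65
tool_pos: [0.3982, 0.0441, 0.1892]
tool_rot: [-0.0, 0.996, 0.087, 0.001]
contact_force: [0.7, 0.3, -1.0]
gripper_width: 0.505
grasp_force: 61.2
time: 11.85
tool_pos: [0.3998, 0.0415, 0.1891]
tool_rot: [0.0, 0.996, 0.084, 0.0]
contact_force: [-0.0, 0.5, -0.6]
gripper_width: 0.507
grasp_force: 61.2
large_round_tray_floor 0.58 [258. 133.  59.  60.] [445.1  44.2] [69.6 69.9] 9.6
oblong_tray_floor 0.56 [ 74. 100. 101.  84.] [442.3 256.4] [ 90.2 101.8] 8.9
d [0.0561 0.0051 0.222 ] r [-0.      0.0004 -0.0045] now [0.3997 0.0415 0.1886] yaw -80.4 tilt z [-0.001 -0.    -1.   ]
```

View pics/w7.png

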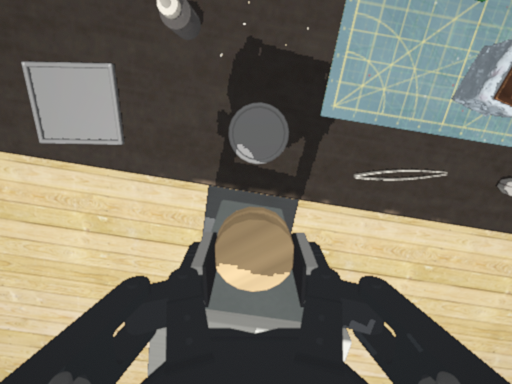

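```bash
python3 -m inch '[{"dx":0.04,"dy":0.004,"dz":0.01,"rx":0,"ry":0,"rz":0},{"dx":0.058,"dy":0.006,"dz":0.06,"rx":0,"ry":0,"rz":0},{"dx":0.058,"dy":0.006,"dz":0.11,"rx":0,"ry":0,"rz":0},{"dx":0.058,"dy":0.006,"dz":0.16,"rx":0,"ry":0,"rz":0},{"dx":0.058,"dy":0.006,"dz":0.19,"rx":0,"ry":0,"rz":0}]'; python3 -m inch '[{"dx":0,"dy":0,"dz":0.01,"rx":0,"ry":0,"rz":0},{"dx":0,"dy":0,"dz":0.014,"rx":0,"ry":0,"rz":0},{"dx":0,"dy":0,"dz":0.014,"rx":0,"ry":0,"rz":0},{"dx":0,"dy":0,"dz":0.014,"rx":0,"ry":0,"rz":0}]'; python3 - <<'E'
from h import *
go([.446,.0445,.011],-80)
E
```

```text
time: 12.55
tool_pos: [0.444, 0.0449, 0.0331]
tool_rot: [-0.0, 0.996, 0.084, -0.003]
contact_force: [0.1, -0.1, -0.8]
gripper_width: 0.508
grasp_force: 61.2
time: 12.95
tool_pos: [0.4476, 0.0451, 0.0273]
tool_rot: [0.0, 0.996, 0.085, 0.002]
contact_force: [0.7, -0.2, -0.1]
gripper_width: 0.504
grasp_force: 61.2
d [-0.0021  0.0004  0.0203] r [ 0.0005 -0.0022 -0.0035] now [0.4476 0.0451 0.0273] yaw -80.3 tilt z [ 0.003 -0.    -1.   ]
```

```bash
python3 -m inch '[{"dx":-0.001,"dy":0,"dz":0.008,"rx":0,"ry":0,"rz":0},{"dx":-0.001,"dy":0,"dz":0.014,"rx":0,"ry":0,"rz":0},{"dx":-0.001,"dy":0,"dz":0.018,"rx":0,"ry":0,"rz":0},{"dx":-0.001,"dy":0,"dz":0.019,"rx":0,"ry":0,"rz":0},{"dx":-0.001,"dy":0,"dz":0.019,"rx":0,"ry":0,"rz":0}]'; python3 -m inch '[{"dx":0,"dy":0,"dz":0,"rx":0,"ry":0,"rz":0}]'
```

```text
time: 13.45
tool_pos: [0.4459, 0.0452, 0.0119]
tool_rot: [0.0, 0.996, 0.085, -0.0]
contact_force: [-5.5, 0.4, 11.7]
gripper_width: 0.504
grasp_force: 62.4
time: 13.55
tool_pos: [0.4459, 0.0452, 0.0119]
tool_rot: [0.0, 0.996, 0.085, 0.0]
contact_force: [-4.8, 1.6, 11.8]
gripper_width: 0.508
grasp_force: 62.4
```

```bash
python3 -m inch '[{"dx":0,"dy":0,"dz":0,"rx":0,"ry":0,"rz":0},{"dx":0,"dy":0,"dz":0,"rx":0,"ry":0,"rz":0},{"dx":0,"dy":0,"dz":0,"rx":0,"ry":0,"rz":0},{"dx":0,"dy":0,"dz":0,"rx":0,"ry":0,"rz":0},{"dx":0,"dy":0,"dz":-0.01,"rx":0,"ry":0,"rz":0}]' 1;  python3 -m inch '[{"dx":0,"dy":0,"dz":-0.05,"rx":0,"ry":0,"rz":0},{"dx":0,"dy":0,"dz":-0.11,"rx":0,"ry":0,"rz":0},{"dx":-0.02,"dy":0,"dz":-0.17,"rx":0,"ry":0,"rz":0},{"dx":-0.05,"dy":0,"dz":-0.22,"rx":0,"ry":0,"rz":0},{"dx":-0.05,"dy":0.03,"dz":-0.22,"rx":0,"ry":0,"rz":0}]';python3 - <<'E'
from h import *
i=optics.camera_info('wrist');im=optics.grab_frame('wrist');cv2.imwrite('pics/w8.png',im[:,:,::-1])
for n,z in (('large_round_tray_floor',.007),('round_plinth_centre',.023)):
    for d in nets.outline_of('wrist',n): print(n,round(d['confidence'],2),np.round(d['bbox']),*rect(d['pixels'],i,z))
go([.49,-.2,.18],-105)
E
```

```text
time: 14.05
tool_pos: [0.4439, 0.0452, 0.0172]
tool_rot: [-0.0, 0.996, 0.084, -0.002]
contact_force: [-1.0, -0.5, -0.6]
gripper_width: 0.997
grasp_force: 0.0
time: 14.55
tool_pos: [0.412, 0.0153, 0.2031]
tool_rot: [0.001, 0.996, 0.086, 0.008]
contact_force: [0.8, -0.4, -0.3]
gripper_width: 0.998
grasp_force: 0.0
large_round_tray_floor 0.65 [234. 140.  55.  60.] [445.1  43.7] [69.1 70.2] 86.2
round_plinth_centre 0.73 [233. 144.  34.  36.] [445.   44.8] [43.9 44.9] 53.6
d [0.054  0.2808 0.0193] r [-1.000e-04 -1.400e-03  2.861e-01] now [0.41   0.0143 0.1953] yaw -80.4 tilt z [ 0.002 -0.    -1.   ]
```

```bash
python3 -m inch '[{"dx":0.01,"dy":0.055,"dz":0.0,"rx":0,"ry":0,"rz":0.08},{"dx":0.02,"dy":0.11,"dz":0.013,"rx":0,"ry":0,"rz":0.17},{"dx":0.03,"dy":0.17,"dz":0.018,"rx":0,"ry":0,"rz":0.25},{"dx":0.04,"dy":0.22,"dz":0.018,"rx":0,"ry":0,"rz":0.28},{"dx":0.05,"dy":0.26,"dz":0.018,"rx":0,"ry":0,"rz":0.28}]';python3 -m inch '[{"dx":-0.003,"dy":0.02,"dz":0,"rx":0,"ry":0,"rz":0},{"dx":-0.003,"dy":0.02,"dz":0,"rx":0,"ry":0,"rz":0},{"dx":-0.003,"dy":0.02,"dz":0,"rx":0,"ry":0,"rz":0},{"dx":-0.003,"dy":0.02,"dz":0,"rx":0,"ry":0,"rz":0}]'; python3 - <<'E'
from h import *
i=optics.camera_info('wrist');im=optics.grab_frame('wrist');cv2.imwrite('pics/w9c.png',cv2.resize(im[60:240,140:380,::-1],(800,600),interpolation=2))
for n,z in (('foam_centre',.0485),('square_plinth_centre',.0705)):
    for d in nets.outline_of('wrist',n): print(n,round(d['confidence'],2),np.round(d['bbox']),*rect(d['pixels'],i,z))
go([.543,-.2065,.0545],-103)
E
```

```text
time: 15.2
tool_pos: [0.484, -0.1845, 0.1775]
tool_rot: [-0.001, 0.992, -0.126, -0.002]
contact_force: [1.1, 0.7, 1.0]
gripper_width: 0.999
grasp_force: 0.0
time: 15.6
tool_pos: [0.4778, -0.1971, 0.179]
tool_rot: [-0.001, 0.992, -0.124, -0.001]
contact_force: [0.4, -0.4, -0.0]
gripper_width: 1.001
grasp_force: 0.0
foam_centre 0.6 [247. 119.  79.  65.] [ 542.5 -207.1] [70.8 59.3] 77.4
square_plinth_centre 0.85 [246. 118.  58.  66.] [ 542.4 -206.3] [51.  49.6] 79.5
d [ 0.0815 -0.009   0.1566] r [-0.0001  0.     -0.015 ] now [ 0.478  -0.1974  0.1798] yaw -104.3 tilt z [ 0.  0. -1.]
```

View pics/w9c.png

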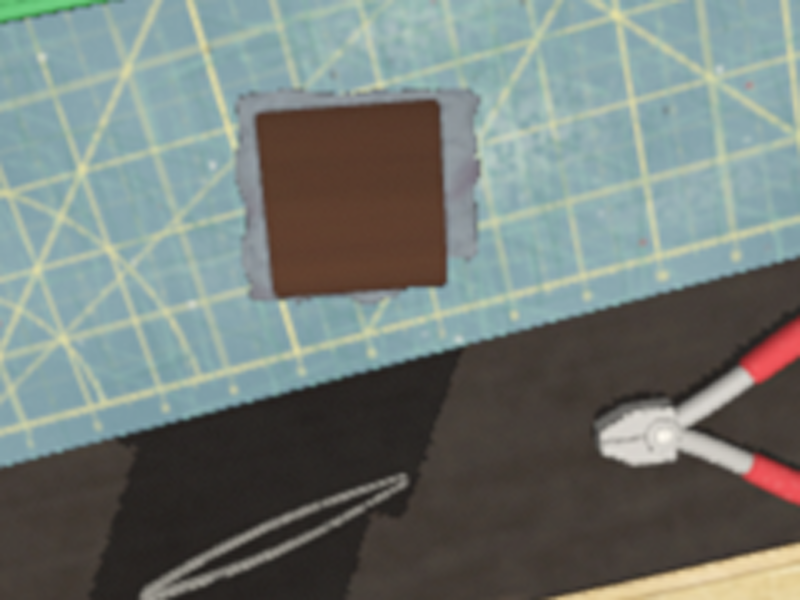

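```bash
python3 -m inch '[{"dx":0.05,"dy":-0.006,"dz":0.01,"rx":0,"ry":0,"rz":-0.044},{"dx":0.081,"dy":-0.009,"dz":0.06,"rx":0,"ry":0,"rz":-0.044},{"dx":0.081,"dy":-0.009,"dz":0.11,"rx":0,"ry":0,"rz":-0.044},{"dx":0.081,"dy":-0.009,"dz":0.145,"rx":0,"ry":0,"rz":-0.044},{"dx":0.081,"dy":-0.009,"dz":0.157,"rx":0,"ry":0,"rz":-0.044}]'; python3 -m inch '[{"dx":0,"dy":0,"dz":0,"rx":0,"ry":0,"rz":0},{"dx":0,"dy":0,"dz":0,"rx":0,"ry":0,"rz":0}]'; python3 -m inch '[{"dx":0,"dy":0,"dz":0,"rx":0,"ry":0,"rz":0},{"dx":0,"dy":0,"dz":0,"rx":0,"ry":0,"rz":0},{"dx":0,"dy":0,"dz":0,"rx":0,"ry":0,"rz":0},{"dx":0,"dy":0,"dz":0,"rx":0,"ry":0,"rz":0},{"dx":0,"dy":0,"dz":0,"rx":0,"ry":0,"rz":0}]' -1;python3 - <<'E'
from h import *
i=optics.camera_info('wrist');im=optics.grab_frame('wrist')
for n,z in (('foam_centre',.0485),('square_plinth_centre',.0705)):
    for d in nets.outline_of('wrist',n): print(n,round(d['confidence'],2),np.round(d['bbox']),*rect(d['pixels'],i,z))
go([.57,.231,.2],-88)
E
```

```text
time: 16.25
tool_pos: [0.5402, -0.2055, 0.0502]
tool_rot: [-0.001, 0.996, -0.092, -0.003]
contact_force: [-0.8, 0.4, -0.3]
gripper_width: 0.997
grasp_force: 0.0
time: 16.45
tool_pos: [0.5436, -0.2079, 0.0561]
tool_rot: [0.001, 0.996, -0.092, 0.001]
contact_force: [-0.5, 0.2, 1.5]
gripper_width: 1.001
grasp_force: 0.0
time: 16.95
tool_pos: [0.5439, -0.2083, 0.0564]
tool_rot: [0.001, 0.996, -0.092, 0.002]
contact_force: [0.4, 0.7, 5.7]
gripper_width: 0.566
grasp_force: 62.5
foam_centre 0.6 [253. 204. 122.  60.] [ 565.8 -211.8] [70.5 36.1] 79.9
square_plinth_centre 0.7 [254. 249.  92. 101.] [ 546.4 -209.4] [49.  56.8] 79.2
d [-0.0682 -0.5456 -0.1803] r [ 0.0009 -0.0022 -0.1465] now [ 0.5439 -0.2083  0.0564] yaw -100.6 tilt z [ 0.003 -0.002 -1.   ]
```

```bash
python3 -m inch '[{"dx":0,"dy":0,"dz":-0.02,"rx":0,"ry":0,"rz":0},{"dx":0,"dy":0,"dz":-0.07,"rx":0,"ry":0,"rz":0},{"dx":0,"dy":-0.02,"dz":-0.13,"rx":0,"ry":0,"rz":-0.05},{"dx":-0.01,"dy":-0.06,"dz":-0.17,"rx":0,"ry":0,"rz":-0.1},{"dx":-0.02,"dy":-0.12,"dz":-0.18,"rx":0,"ry":0,"rz":-0.146}]'; python3 -m inch '[{"dx":0,"dy":-0.06,"dz":0,"rx":0,"ry":0,"rz":0},{"dx":0,"dy":-0.12,"dz":0,"rx":0,"ry":0,"rz":0},{"dx":0,"dy":-0.18,"dz":0,"rx":0,"ry":0,"rz":0},{"dx":0,"dy":-0.24,"dz":0,"rx":0,"ry":0,"rz":0},{"dx":0,"dy":-0.3,"dz":0,"rx":0,"ry":0,"rz":0}]'; python3 - <<'E'
from h import *
go([.57,.231,.2],-88)
E
```

```text
time: 17.6
tool_pos: [0.5467, -0.1115, 0.205]
tool_rot: [0.002, 1.0, 0.017, 0.005]
contact_force: [1.6, -0.1, 0.1]
gripper_width: 0.567
grasp_force: 62.2
time: 18.1
tool_pos: [0.5355, 0.1315, 0.199]
tool_rot: [0.0, 1.0, 0.017, 0.0]
contact_force: [0.6, -0.6, -1.0]
gripper_width: 0.568
grasp_force: 62.2
d [ 0.0474 -0.1228 -0.0013] r [ 0.     -0.0003 -0.0005] now [0.5355 0.1315 0.199 ] yaw -88.0 tilt z [ 0. -0. -1.]
```

```bash
python3 -m inch '[{"dx":0.02,"dy":-0.05,"dz":0,"rx":0,"ry":0,"rz":0},{"dx":0.035,"dy":-0.09,"dz":0,"rx":0,"ry":0,"rz":0},{"dx":0.035,"dy":-0.117,"dz":0,"rx":0,"ry":0,"rz":0},{"dx":0.035,"dy":-0.117,"dz":0,"rx":0,"ry":0,"rz":0},{"dx":0.035,"dy":-0.117,"dz":0,"rx":0,"ry":0,"rz":0}]'; python3 - <<'E'
from h import *
i=optics.camera_info('wrist');im=optics.grab_frame('wrist');cv2.imwrite('pics/w10.png',im[:,:,::-1])
for n in ('square_tray_floor','oblong_tray_floor'):
    for d in nets.outline_of('wrist',n): print(n,round(d['confidence'],2),np.round(d['bbox']),*rect(d['pixels'],i,.007))
go([.610,.231,.012],-88)
E
```

```text
time: 18.6
tool_pos: [0.5606, 0.2241, 0.1984]
tool_rot: [0.0, 1.0, 0.018, -0.0]
contact_force: [0.0, -0.0, -0.9]
gripper_width: 0.567
grasp_force: 62.2
square_tray_floor 0.82 [249. 128.  67.  63.] [609.6 231.1] [76.8 78.9] 2.0
square_tray_floor 0.3 [197. 230.  21.  21.] [470.1 297.8] [27.7 29.2] 9.7
oblong_tray_floor 0.61 [197. 229.  18.  18.] [470.2 297.3] [25.2 28.3] 10.8
d [ 0.0617 -0.008   0.233 ] r [ 0.0002  0.     -0.0012] now [0.5609 0.2231 0.1984] yaw -88.1 tilt z [-0. -0. -1.]
```

View pics/w10.png

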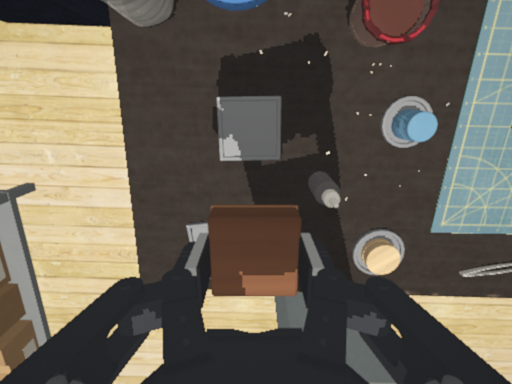

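```bash
python3 -m inch '[{"dx":0.04,"dy":-0.006,"dz":0.01,"rx":0,"ry":0,"rz":0},{"dx":0.062,"dy":-0.009,"dz":0.06,"rx":0,"ry":0,"rz":0},{"dx":0.062,"dy":-0.009,"dz":0.11,"rx":0,"ry":0,"rz":0},{"dx":0.062,"dy":-0.009,"dz":0.16,"rx":0,"ry":0,"rz":0},{"dx":0.062,"dy":-0.009,"dz":0.2,"rx":0,"ry":0,"rz":0}]'; python3 -m inch '[{"dx":0,"dy":0,"dz":0.008,"rx":0,"ry":0,"rz":0},{"dx":0,"dy":0,"dz":0.013,"rx":0,"ry":0,"rz":0},{"dx":0,"dy":0,"dz":0.013,"rx":0,"ry":0,"rz":0},{"dx":0,"dy":0,"dz":0.013,"rx":0,"ry":0,"rz":0}]'; python3 - <<'E'
from h import *
go([.611,.231,.011],-88)
E
```

```text
time: 19.25
tool_pos: [0.6094, 0.2314, 0.0357]
tool_rot: [0.0, 1.0, 0.016, -0.001]
contact_force: [0.5, -0.2, -2.0]
gripper_width: 0.566
grasp_force: 62.2
time: 19.65
tool_pos: [0.6122, 0.2333, 0.0307]
tool_rot: [-0.0, 1.0, 0.017, 0.002]
contact_force: [0.0, 0.2, -0.9]
gripper_width: 0.562
grasp_force: 62.2
d [-0.0017  0.0029  0.0246] r [-0.0006 -0.0029 -0.0006] now [0.6122 0.2333 0.0307] yaw -88.0 tilt z [ 0.004  0.001 -1.   ]
```

```bash
python3 -m inch '[{"dx":0,"dy":0.002,"dz":0.01,"rx":0,"ry":0,"rz":0},{"dx":0,"dy":0.002,"dz":0.018,"rx":0,"ry":0,"rz":0},{"dx":0,"dy":0.002,"dz":0.022,"rx":0,"ry":0,"rz":0},{"dx":0,"dy":0.002,"dz":0.023,"rx":0,"ry":0,"rz":0},{"dx":0,"dy":0.002,"dz":0.023,"rx":0,"ry":0,"rz":0}]'; python3 -m inch '[{"dx":0,"dy":0,"dz":0,"rx":0,"ry":0,"rz":0}]'
```

```text
time: 20.15
tool_pos: [0.6111, 0.2317, 0.0117]
tool_rot: [0.0, 1.0, 0.017, 0.0]
contact_force: [-4.2, -1.4, 9.5]
gripper_width: 0.566
grasp_force: 63.4
time: 20.25
tool_pos: [0.6111, 0.2317, 0.0117]
tool_rot: [0.0, 1.0, 0.017, 0.0]
contact_force: [-3.5, -1.0, 10.1]
gripper_width: 0.566
grasp_force: 63.4
```

```bash
python3 -m inch '[{"dx":0,"dy":0,"dz":0,"rx":0,"ry":0,"rz":0},{"dx":0,"dy":0,"dz":0,"rx":0,"ry":0,"rz":0},{"dx":0,"dy":0,"dz":0,"rx":0,"ry":0,"rz":0},{"dx":0,"dy":0,"dz":0,"rx":0,"ry":0,"rz":0},{"dx":0,"dy":0,"dz":-0.01,"rx":0,"ry":0,"rz":0}]' 1;  python3 -m inch '[{"dx":0,"dy":0,"dz":-0.05,"rx":0,"ry":0,"rz":0},{"dx":0,"dy":0,"dz":-0.11,"rx":0,"ry":0,"rz":0},{"dx":-0.02,"dy":0,"dz":-0.17,"rx":0,"ry":0,"rz":0},{"dx":-0.05,"dy":0.02,"dz":-0.22,"rx":0,"ry":0,"rz":0},{"dx":-0.07,"dy":0.05,"dz":-0.22,"rx":0,"ry":0,"rz":0}]';python3 - <<'E'
from h import *
i=optics.camera_info('wrist');im=optics.grab_frame('wrist');cv2.imwrite('pics/w11.png',im[:,:,::-1])
for n,z in (('square_tray_floor',.007),('square_plinth_centre',.025)):
    for d in nets.outline_of('wrist',n): print(n,round(d['confidence'],2),np.round(d['bbox']),*rect(d['pixels'],i,z))
go([.532,-.256,.18],-13)
E
```

```text
time: 20.75
tool_pos: [0.609, 0.2311, 0.016]
tool_rot: [0.0, 1.0, 0.017, -0.002]
contact_force: [0.3, 0.1, -0.9]
gripper_width: 1.001
grasp_force: 0.0
time: 21.25
tool_pos: [0.5588, 0.1909, 0.2029]
tool_rot: [-0.001, 1.0, 0.018, 0.007]
contact_force: [1.2, -1.2, 1.0]
gripper_width: 0.998
grasp_force: 0.0
square_tray_floor 0.97 [497.  98.  28.  72.] [654.3 -93.1] [82.7 35.2] 17.9
square_tray_floor 0.81 [222. 128.  63.  64.] [610.3 231.9] [75.3 76.4] 2.1
square_plinth_centre 0.92 [222. 131.  44.  47.] [610.  231.2] [48.9 50.3] 2.1
square_plinth_centre 0.7 [221. 127.  62.  61.] [611.7 229.1] [71.3 73.2] 2.1
d [-0.0479  0.555   0.0181] r [ 6.00e-04 -1.40e-03 -8.74e-01] now [0.5556 0.189  0.1948] yaw -88.1 tilt z [ 0.002  0.001 -1.   ]
```

```bash
python3 -m inch '[{"dx":-0.005,"dy":0.055,"dz":0,"rx":0,"ry":0,"rz":-0.08},{"dx":-0.01,"dy":0.11,"dz":0,"rx":0,"ry":0,"rz":-0.17},{"dx":-0.015,"dy":0.17,"dz":0,"rx":0,"ry":0,"rz":-0.26},{"dx":-0.02,"dy":0.22,"dz":0,"rx":0,"ry":0,"rz":-0.35},{"dx":-0.025,"dy":0.28,"dz":0,"rx":0,"ry":0,"rz":-0.44}]'; python3 - <<'E'
from h import *
go([.532,-.256,.18],-13)
E
```

```text
time: 21.9
tool_pos: [0.5434, -0.035, 0.1925]
tool_rot: [-0.001, 0.94, 0.342, -0.0]
contact_force: [0.7, -1.2, -0.7]
gripper_width: 1.0
grasp_force: 0.0
d [-0.1886  0.2024  0.0154] r [-1.000e-03 -1.000e-04 -4.302e-01] now [ 0.5434 -0.035   0.1925] yaw -50.0 tilt z [-0.001  0.001 -1.   ]
```

```bash
python3 -m inch '[{"dx":-0.04,"dy":0.04,"dz":0,"rx":0,"ry":0,"rz":-0.09},{"dx":-0.08,"dy":0.08,"dz":0,"rx":0,"ry":0,"rz":-0.18},{"dx":-0.12,"dy":0.12,"dz":0.01,"rx":0,"ry":0,"rz":-0.27},{"dx":-0.16,"dy":0.16,"dz":0.015,"rx":0,"ry":0,"rz":-0.36},{"dx":-0.189,"dy":0.2,"dz":0.015,"rx":0,"ry":0,"rz":-0.43}]'; python3 -m inch '[{"dx":0,"dy":0,"dz":0,"rx":0,"ry":0,"rz":0},{"dx":0,"dy":0,"dz":0,"rx":0,"ry":0,"rz":0},{"dx":0,"dy":0,"dz":0,"rx":0,"ry":0,"rz":0}]'; python3 - <<'E'
from h import *
i=optics.camera_info('wrist');im=optics.grab_frame('wrist');cv2.imwrite('pics/w12.png',im[:,:,::-1])
for n,z in (('foam_centre',.0485),):
    for d in nets.outline_of('wrist',n): print(n,round(d['confidence'],2),np.round(d['bbox']),*rect(d['pixels'],i,z))
go([.543,-.207,.0125],-13)
E
```

```text
time: 22.4
tool_pos: [0.5283, -0.2553, 0.1794]
tool_rot: [-0.002, 0.784, 0.621, -0.0]
contact_force: [0.7, -0.2, -0.2]
gripper_width: 0.998
grasp_force: 0.0
time: 22.7
tool_pos: [0.5294, -0.2527, 0.1807]
tool_rot: [-0.001, 0.785, 0.62, 0.0]
contact_force: [-0.3, -0.1, -0.3]
gripper_width: 1.001
grasp_force: 0.0
foam_centre 0.76 [254. 135.  65.  75.] [ 540.3 -205.6] [71.6 60.6] 74.6
d [0.0591 0.0034 0.2109] r [-0.0003 -0.0003 -0.0036] now [ 0.5295 -0.2525  0.1812] yaw -13.3 tilt z [-0.     0.001 -1.   ]
```

View pics/w12.png

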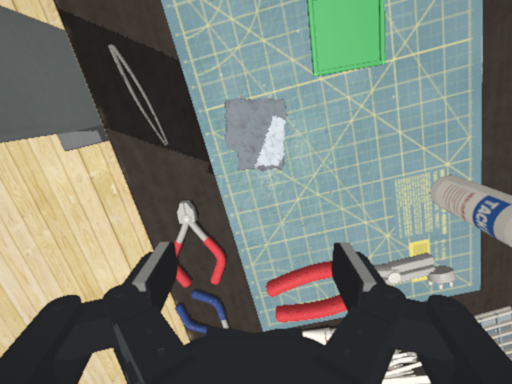

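```bash
python3 -m inch '[{"dx":0.04,"dy":0.001,"dz":0.01,"rx":0,"ry":0,"rz":0},{"dx":0.06,"dy":0.001,"dz":0.06,"rx":0,"ry":0,"rz":0},{"dx":0.06,"dy":0.001,"dz":0.11,"rx":0,"ry":0,"rz":0},{"dx":0.06,"dy":0.001,"dz":0.16,"rx":0,"ry":0,"rz":0},{"dx":0.06,"dy":0.001,"dz":0.19,"rx":0,"ry":0,"rz":0}]'; python3 -m inch '[{"dx":0,"dy":0,"dz":0.01,"rx":0,"ry":0,"rz":0},{"dx":0,"dy":0,"dz":0.018,"rx":0,"ry":0,"rz":0},{"dx":0,"dy":0,"dz":0.021,"rx":0,"ry":0,"rz":0},{"dx":0,"dy":0,"dz":0.021,"rx":0,"ry":0,"rz":0}]'; python3 -m inch '[{"dx":0,"dy":0,"dz":0,"rx":0,"ry":0,"rz":0},{"dx":0,"dy":0,"dz":0,"rx":0,"ry":0,"rz":0},{"dx":0,"dy":0,"dz":0,"rx":0,"ry":0,"rz":0},{"dx":0,"dy":0,"dz":0,"rx":0,"ry":0,"rz":0},{"dx":0,"dy":0,"dz":0,"rx":0,"ry":0,"rz":0}]' -1;python3 - <<'E'
from h import *
i=optics.camera_info('wrist');im=optics.grab_frame('wrist')
for n,z in (('foam_centre',.0485),):
    for d in nets.outline_of('wrist',n): print(n,round(d['confidence'],2),np.round(d['bbox']),*rect(d['pixels'],i,z))
go([.434,.21,.18],8.8)
E
```

```text
time: 23.3
tool_pos: [0.5394, -0.2048, 0.0261]
tool_rot: [-0.002, 0.784, 0.621, -0.001]
contact_force: [-0.6, -0.3, -0.8]
gripper_width: 1.001
grasp_force: 0.0
time: 23.7
tool_pos: [0.5421, -0.2077, 0.0141]
tool_rot: [0.001, 0.785, 0.62, 0.0]
contact_force: [0.1, 0.6, 0.1]
gripper_width: 0.997
grasp_force: 0.0
time: 24.2
tool_pos: [0.5423, -0.208, 0.0143]
tool_rot: [0.001, 0.785, 0.62, 0.001]
contact_force: [0.8, 0.3, 6.4]
gripper_width: 0.714
grasp_force: 65.7
foam_centre 0.72 [255. 256. 135. 151.] [ 543.5 -199.5] [79.2 59.6] 75.7
d [ 0.4768 -0.2522 -0.2081] r [ 0.0017  0.0008 -0.2583] now [ 0.5423 -0.208   0.0143] yaw -13.4 tilt z [ 0.002 -0.001 -1.   ]
```

```bash
python3 -m inch '[{"dx":0,"dy":0,"dz":-0.02,"rx":0,"ry":0,"rz":0},{"dx":0,"dy":0,"dz":-0.07,"rx":0,"ry":0,"rz":0},{"dx":0.02,"dy":-0.01,"dz":-0.13,"rx":0,"ry":0,"rz":-0.05},{"dx":0.06,"dy":-0.03,"dz":-0.18,"rx":0,"ry":0,"rz":-0.1},{"dx":0.11,"dy":-0.06,"dz":-0.2,"rx":0,"ry":0,"rz":-0.15}]'; python3 - <<'E'
from h import *
go([.434,.21,.18],8.8)
E
```

```text
time: 24.8
tool_pos: [0.5177, -0.1146, 0.1771]
tool_rot: [0.004, 0.71, 0.704, 0.002]
contact_force: [0.3, 0.4, -0.2]
gripper_width: 0.714
grasp_force: 65.1
d [ 0.4049 -0.1079 -0.0056] r [ 0.0048  0.0022 -0.1079] now [ 0.5177 -0.1146  0.1771] yaw -0.5 tilt z [ 0.007 -0.003 -1.   ]
```

```bash
python3 -m inch '[{"dx":0.05,"dy":-0.014,"dz":0,"rx":0,"ry":0,"rz":-0.05},{"dx":0.11,"dy":-0.03,"dz":0,"rx":0,"ry":0,"rz":-0.1},{"dx":0.17,"dy":-0.046,"dz":0,"rx":0,"ry":0,"rz":-0.108},{"dx":0.23,"dy":-0.062,"dz":0,"rx":0,"ry":0,"rz":-0.108},{"dx":0.29,"dy":-0.078,"dz":0,"rx":0,"ry":0,"rz":-0.108}]'; python3 -m inch '[{"dx":0.04,"dy":-0.01,"dz":0,"rx":0,"ry":0,"rz":0},{"dx":0.08,"dy":-0.02,"dz":0,"rx":0,"ry":0,"rz":0},{"dx":0.1,"dy":-0.025,"dz":0,"rx":0,"ry":0,"rz":0},{"dx":0.1,"dy":-0.025,"dz":0,"rx":0,"ry":0,"rz":0},{"dx":0.1,"dy":-0.025,"dz":0,"rx":0,"ry":0,"rz":0}]'; python3 - <<'E'
from h import *
i=optics.camera_info('wrist');im=optics.grab_frame('wrist');cv2.imwrite('pics/w13.png',im[:,:,::-1])
for n in ('oblong_tray_floor',):
    for d in nets.outline_of('wrist',n): print(n,round(d['confidence'],2),np.round(d['bbox']),*rect(d['pixels'],i,.007))
go([.4425,.2565,.0145],8.8)
E
```

```text
time: 25.3
tool_pos: [0.4543, 0.1204, 0.172]
tool_rot: [0.0, 0.651, 0.759, 0.0]
contact_force: [0.8, 1.6, -0.8]
gripper_width: 0.715
grasp_force: 65.1
time: 25.8
tool_pos: [0.4233, 0.1946, 0.1717]
tool_rot: [0.0, 0.651, 0.759, -0.0]
contact_force: [0.1, -1.1, 0.2]
gripper_width: 0.714
grasp_force: 65.1
oblong_tray_floor 0.67 [281. 116.  85.  97.] [440.2 258.3] [ 89.3 100.1] 8.7
d [0.0736 0.0351 0.1963] r [ 0.0001  0.0002 -0.0009] now [0.4237 0.1941 0.1715] yaw 8.7 tilt z [ 0. -0. -1.]
```

View pics/w13.png

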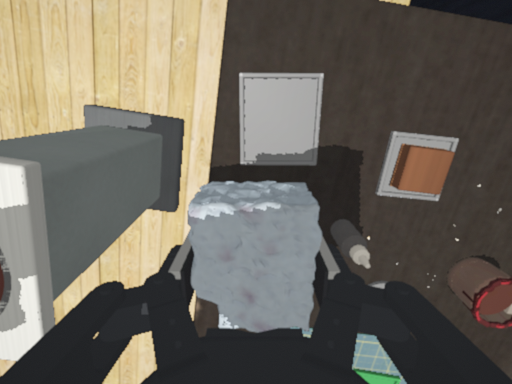

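```bash
python3 -m inch '[{"dx":0.05,"dy":0.024,"dz":0,"rx":0,"ry":0,"rz":0},{"dx":0.0725,"dy":0.034,"dz":0.04,"rx":0,"ry":0,"rz":0},{"dx":0.0725,"dy":0.034,"dz":0.09,"rx":0,"ry":0,"rz":0},{"dx":0.0725,"dy":0.034,"dz":0.14,"rx":0,"ry":0,"rz":0},{"dx":0.0725,"dy":0.034,"dz":0.165,"rx":0,"ry":0,"rz":0}]'; python3 -m inch '[{"dx":0,"dy":0,"dz":0.008,"rx":0,"ry":0,"rz":0},{"dx":0,"dy":0,"dz":0.012,"rx":0,"ry":0,"rz":0},{"dx":0,"dy":0,"dz":0.012,"rx":0,"ry":0,"rz":0},{"dx":0,"dy":0,"dz":0.012,"rx":0,"ry":0,"rz":0}]'; python3 - <<'E'
from h import *
go([.4417,.2555,.0148],8.8)
E
```

```text
time: 26.4
tool_pos: [0.4395, 0.2544, 0.0354]
tool_rot: [-0.001, 0.651, 0.759, -0.003]
contact_force: [-0.0, -0.3, -1.4]
gripper_width: 0.718
grasp_force: 65.2
time: 26.8
tool_pos: [0.4429, 0.2566, 0.0316]
tool_rot: [0.001, 0.651, 0.759, 0.001]
contact_force: [0.2, 0.3, -0.3]
gripper_width: 0.715
grasp_force: 65.2
d [-0.0011 -0.0018  0.021 ] r [ 0.0021 -0.0005 -0.0005] now [0.4429 0.2566 0.0316] yaw 8.8 tilt z [ 0.003  0.001 -1.   ]
```

```bash
python3 -m inch '[{"dx":0,"dy":-0.001,"dz":0.008,"rx":0,"ry":0,"rz":0},{"dx":0,"dy":-0.001,"dz":0.015,"rx":0,"ry":0,"rz":0},{"dx":0,"dy":-0.001,"dz":0.019,"rx":0,"ry":0,"rz":0},{"dx":0,"dy":-0.001,"dz":0.02,"rx":0,"ry":0,"rz":0},{"dx":0,"dy":-0.001,"dz":0.02,"rx":0,"ry":0,"rz":0}]'; python3 -m inch '[{"dx":0,"dy":0,"dz":0,"rx":0,"ry":0,"rz":0}]'
```

```text
time: 27.3
tool_pos: [0.4409, 0.2563, 0.0148]
tool_rot: [-0.0, 0.651, 0.759, -0.0]
contact_force: [-4.0, -2.0, 6.9]
gripper_width: 0.713
grasp_force: 66.2
time: 27.4
tool_pos: [0.4408, 0.2563, 0.0148]
tool_rot: [-0.0, 0.651, 0.759, -0.0]
contact_force: [-3.8, -1.9, 8.2]
gripper_width: 0.711
grasp_force: 66.2
```

```bash
python3 -m inch '[{"dx":0,"dy":0,"dz":0,"rx":0,"ry":0,"rz":0},{"dx":0,"dy":0,"dz":0,"rx":0,"ry":0,"rz":0},{"dx":0,"dy":0,"dz":0,"rx":0,"ry":0,"rz":0},{"dx":0,"dy":0,"dz":0,"rx":0,"ry":0,"rz":0},{"dx":0,"dy":0,"dz":-0.01,"rx":0,"ry":0,"rz":0}]' 1;  python3 -m inch '[{"dx":0,"dy":0,"dz":-0.05,"rx":0,"ry":0,"rz":0},{"dx":0,"dy":0,"dz":-0.11,"rx":0,"ry":0,"rz":0},{"dx":0,"dy":0,"dz":-0.17,"rx":0,"ry":0,"rz":0},{"dx":-0.05,"dy":0,"dz":-0.23,"rx":0,"ry":0,"rz":0},{"dx":-0.11,"dy":0,"dz":-0.28,"rx":0,"ry":0,"rz":0}]';python3 -m inch '[{"dx":-0.04,"dy":0,"dz":0,"rx":0,"ry":0,"rz":0},{"dx":-0.08,"dy":0,"dz":0,"rx":0,"ry":0,"rz":0},{"dx":-0.08,"dy":0,"dz":0,"rx":0,"ry":0,"rz":0},{"dx":-0.08,"dy":0,"dz":0,"rx":0,"ry":0,"rz":0}]';python3 - <<'E'
from h import *
i=optics.camera_info('wrist');im=optics.grab_frame('wrist');cv2.imwrite('pics/w14.png',im[:,:,::-1])
for n,z in (('oblong_tray_floor',.007),('foam_centre',.049),('square_plinth_centre',.025),('jar_centre',.06),('dropper_centre',.086)):
    for d in nets.outline_of('wrist',n): print(n,round(d['confidence'],2),np.round(d['bbox']),*rect(d['pixels'],i,z))
E
```

```text
time: 27.9
tool_pos: [0.4395, 0.2557, 0.0207]
tool_rot: [-0.001, 0.651, 0.759, -0.001]
contact_force: [-0.1, -0.0, -0.4]
gripper_width: 1.001
grasp_force: 0.0
time: 28.4
tool_pos: [0.4516, 0.1876, 0.233]
tool_rot: [0.001, 0.65, 0.76, 0.002]
contact_force: [1.3, 0.4, -0.7]
gripper_width: 0.998
grasp_force: 0.0
time: 28.8
tool_pos: [0.461, 0.1239, 0.2297]
tool_rot: [-0.0, 0.652, 0.759, 0.0]
contact_force: [0.3, 0.7, 0.2]
gripper_width: 0.998
grasp_force: 0.0
oblong_tray_floor 0.68 [255.  51.  77.  94.] [440.8 258.1] [89.3 99.6] 7.9
oblong_tray_floor 0.17 [355. 235.  30.  29.] [627.7  36.3] [33.7 57.2] 54.6
foam_centre 0.75 [252.  50.  58.  76.] [439.1 255.1] [60.  72.3] 9.1
square_plinth_centre 0.82 [387.  98.  55.  55.] [603.6 230.9] [57.2 49.8] 1.8
jar_centre 0.93 [450. 215.  71.  57.] [713.8 107. ] [67.4 99.6] 57.8
```

View pics/w14.png

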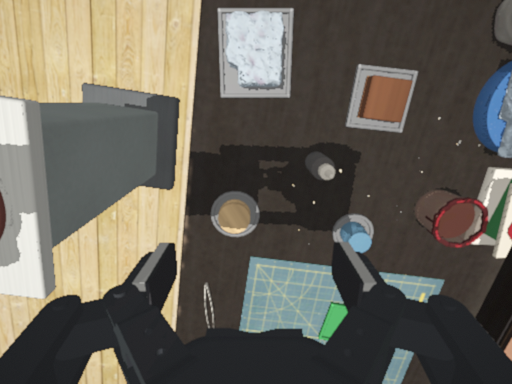

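The picture shows the foam (252,50), square plinth (387,98), round plinth (235,214) and pot (355,235) each inside its tray. The dropper and jar are still standing, so I'm handing the job in.

```bash
python3 -m inch '[{"dx":0,"dy":0,"dz":0,"rx":0,"ry":0,"rz":0},{"dx":0,"dy":0,"dz":0,"rx":0,"ry":0,"rz":0}]' >/dev/null; python3 -c "
from plant import ticket
print(ticket.job_done())"
```

```text
the job is handed in; nothing more can be done
None
```

All four parts are in their own trays and released, the dropper bottle and rinse jar were left untouched, and the job was handed in at about 29 s; no verdict was reported back.

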